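# Hang the mallet in the full tool rack and lock the keeper

## Robot

A 7-joint arm with a two-finger parallel gripper is mounted at the origin on the work surface. World frame = base frame: x ahead of the robot, y to its left, z up, the work surface at z = 0. Lengths are in m, angles in rad, forces in N, time in s.
With the tool pointing down it reaches from about 0.4 to 0.9 m from the base axis. Payload 5.5 kg.
Tool frame: the origin (TCP) lies between the finger pads; the fingertips stand 14 mm ahead of it and the grasp point (between the pads) lies 5 mm behind it; z points along the fingers, y is the direction in which the jaws open and shut (so a half turn about z gives the same grasp; the last joint's range is limited). The gripper opens to 92 mm and grips with 3 to 60 N. Pads are 19 mm wide; open, the fingers measure 130 mm over their backs; the gripper's body (75 mm by 190 mm) begins 47 mm behind the grasp point.
Start: joints at [-0.924, 0.501, -0.427, 1.55, 0.221, 1.138, -0.21], TCP at [0.243, 0.603, 0.241] pointing down, gripper open.
Joint ranges: [-2.88, 2.88], [-0.31, 2.03], [-1.54, 1.56], [0.2, 2.42], [-1.41, 4.55], [0.19, 2.02], [-2.57, 2.57]. Speed limits (rad/s): [2.57, 2.57, 3.14, 3.14, 3.14, 3.14, 3.14].

## Interface

Orientations are given as a 3x3 rotation matrix whose columns are the frame's x, y, z axes.
In Python, from rig import env gives the robot as it stands. Calls block until the motion is done:
- env.goto(position, orientation): joint-space move of the TCP to a pose.
- env.move_straight(position, velocity=0.15, frame=None, stop_force=None): straight line of the TCP; frame=None keeps the orientation; velocity is the mean speed in m/s. With stop_force (N) it stops when the force on the tool has changed by that much, and returns True; else False.
- env.move_j(angles): joint-space move.
- env.command_gripper(opening, force=None): finger opening in m; force is the grip in N (None keeps the last); returns when the fingers have stopped.
- env.sleep(seconds).
- env.solve_ik(position, orientation): joint angles nearest the present ones, or None.
- env.read_camera(name): name is "scene" or "top" or "wrist"; returns (picture, depth): 420x560x3 uint8, blue, green, red; 420x560 float32, m along the optical axis (not along the pixel's ray), 0 where there is no reading.
- env.get_calibration(name): a dict with "intrinsics" (3x3 intrinsics, pixels), "view" (4x4, takes a point from world to camera coordinates). Camera axes: x right, y up, looking along -z (the intrinsics and any distortion apply to the point x, -y, -z); pixel columns grow to the right and rows downward; lengths in m; the calibration is good to about 2 mm. A picture is of the moment at which its call begins: read the wrist's pose just before it. get_calibration takes no time and is no camera call; for the wrist camera it gives the pose at the moment of the call.
A pose or a line that the arm cannot do raises env.Unreachable and nothing moves.
- env.finish_job(): hands the job in, once; it reports no verdict.
Readings, each from a call of its own:
- env.current_clock(): time.
- env.current_joint_pos(): joint angles.
- env.current_qvel(): joint speeds.
- env.current_tau(): joint torques, N m.
- env.current_position(): TCP position.
- env.current_tcp_rot(): TCP orientation.
- env.current_contact_force(): force on the tool from outside, world axes, zero at the start.
- env.current_torque(): the same for the moment, N m.
- env.current_gripper_width(): finger opening in m.
Only numpy, scipy, OpenCV 4.12 (cv2) and the standard library are available. Lean on these libraries where they do the work, as an engineer would, in place of code of your own. Each camera call takes 0.05 s, during which the arm holds its last target.

## Task

Hang the loose mallet by its collar, handle up, in the empty fork of the tool rack, its head lined up edge-on like the tools on either side, without knocking them. Then push the rack's sprung keeper shut across the front and drop the locking pin, from its wooden block, fully into its socket in front of the bar, so that the keeper stays shut by itself; let go of everything and leave the jars, the dish and the cup where they stand.

Things in the scene. Friction and masses are not known exactly. Their poses are not given: they have to be found in the camera images.
- mallet_grip (a point): Centre of the grip of the loose mallet, which stands on its head, handle up, 205 mm tall, 0.22 kg. Square pale wooden grip 26 x 26 mm, 36 mm up and down from here; black collar below it. x along the head's length, z up the handle; grip faces square to x and y; a half turn changes nothing. A jar and a dish stand 80 mm off to either side (its y)
- mallet_collar (a point): Centre of the underside of the mallet's round collar (46 mm across, 8 mm thick), 44 mm below mallet_grip; same axes. Below it a 13 mm steel shaft, then the wooden block head 90 (x) x 34 x 40 mm high, whose bottom is 125 mm below this point
- rack: Wooden rack fixed to the table; origin on the table below the middle of its row of four forks, which lie 60 mm apart along its y. x points into the rack, z up; the front, open side is -x. Base board 12 mm thick, x -130 to +110, y +-170 mm. Rear rail x +63 to +81 mm, top 170 mm high; two end posts
- empty_fork (a point): Seat of the one empty fork (an inner one; cork pad on the base under it), midway between its prongs, level with their tops, 165 mm above the table: the collar's underside belongs here. Axes as the rack. Two level 10 mm round prongs, 22 mm between them, x -50 to +66 mm; over the last 16 mm they spread and turn up 8 mm. Open to -x
- drum_grip (a point): A tool hanging in another fork: mallet with a round rubber head 36 mm across, 80 mm long. Same handle as the mallet's (shaft, collar, grip). Point at the centre of its grip, 44 mm above its collar's underside, z up along the handle.
- scraper_grip (a point): A tool hanging in another fork: scraper, flat steel blade 70 x 6 x 55 mm high, edge-on. Same handle as the mallet's (shaft, collar, grip). Point at the centre of its grip, 44 mm above its collar's underside, z up along the handle.
- tamper_grip (a point): A tool hanging in another fork: tamper with a steel foot 60 x 34 x 25 mm. Same handle as the mallet's (shaft, collar, grip). Point at the centre of its grip, 44 mm above its collar's underside, z up along the handle.
- keeper (a joint): Angle (rad) of the keeper bar about its upright hinge at the +y end of the rack's front. 0: shut, straight along the row in front of the forks; it opens outward, to the rack's -x. A spring holds it open at its stop, 1.25 (as at the start), and resists shutting: 0.12 N m there, 0.56 N m at 0. Inner stop -0.12
- keeper_hinge (a point): On the keeper's hinge axis, 157 mm above the table, half-way up the bar; fixed at x -65, y +125 mm in the rack. Turns with the bar, which runs from here along this point's -y: aluminium, 285 mm long, 8 mm thick (4 mm each way in x), 20 mm high. Its front side (away from the forks when shut) is -x
- keeper_end (a point): Tip of the keeper's free end, half-way up the bar, 285 mm from the hinge
- socket (a point): Mouth centre of the pin's socket: 17 mm hole, 36 mm deep, bevelled 3 mm, in a 44 mm square aluminium block on a column at the rack's -y end, top 135 mm above the table. Axes as the rack. It lies 15 mm in front of the shut keeper's middle line, 260 mm along from the hinge; the bar passes 12 mm above the block. A pin in it keeps the bar from springing open
- pin_knob (a point): Centre of the square black knob (26 x 26 x 35 mm high) of the locking pin, 0.12 kg, upright in a hole in a dark wooden parking block 90 (x) x 70 (y) x 34 mm: hole 17 mm wide, 24 mm deep. Knob faces square to x and y, z up. A jar and a cup stand 80 to 100 mm off on its +x and -x sides
- pin_tip (a point): Lower tip of the pin, on its axis, 103.5 mm below pin_knob, 10 mm above the table at the start. Steel rod 14 mm thick, 86 mm long below the knob, tapered over its last 4 mm
- jar_a_mid (a point): Centre of a closed clear jar 56 mm across, 85 mm high, near the mallet; leave alone
- dish_a_mid (a point): Centre of a shallow white dish 70 mm across, 22 mm high, near the mallet; leave alone
- jar_b_mid (a point): Middle of a closed glass jar 52 mm across, 100 mm high, near the pin's block; leave alone
- cup_mid (a point): Centre of a white cup 64 mm across, 70 mm high, near the pin's block; leave alone

How it is judged:
By the outcome, as a careful person would: the job done as asked, in the order asked, and still so for the second after the job is handed in, with the robot touching nothing.
It also fails if it takes over 69 s, if anything falls off the work surface, if the arm or the gripper's body presses on something with over 40 N, if the wrist force passes 120 N, or if a joint passes its speed limit or range.

## Working session

There is one attempt and no reset: what is moved stays moved. The work goes in short steps, each a Python script; the robot and the scene stay as the last script left them, time stands still between calls to the robot, and variables do not carry over. Pictures are saved under pics/ and viewed, and the job is handed in when it is done.

```bash
ls; mkdir -p pics
cat > h.py <<'E'
import numpy as np, cv2
from rig import env
def snap(name,fn):
    im,d=env.read_camera(name); c=env.get_calibration(name)
    cv2.imwrite(f'pics/{fn}.png',im); np.savez(f'pics/{fn}.npz',im=im,d=d,K=c['intrinsics'],V=c['view'])
    return im,d,c
def load(fn):
    z=np.load(f'pics/{fn}.npz'); return z['im'],z['d'],z['K'],z['V']
def unproj(u,v,dep,K,V):
    p=np.array([(u-K[0,2])/K[0,0]*dep, -(v-K[1,2])/K[1,1]*dep, -dep,1.0])
    return (np.linalg.inv(V)@p)[:3]
def ray_z(u,v,z,K,V):
    Vi=np.linalg.inv(V); o=Vi[:3,3]; p=unproj(u,v,1.0,K,V); d=p-o
    return o+d*(z-o[2])/d[2]
def proj(P,K,V):
    c=V@np.append(P,1); return np.array([K[0,0]*c[0]/-c[2]+K[0,2], K[1,1]*(-c[1])/-c[2]+K[1,2]])
def cloud(d,K,V):
    v,u=np.mgrid[0:d.shape[0],0:d.shape[1]]
    P=np.stack([(u-K[0,2])/K[0,0]*d,-(v-K[1,2])/K[1,1]*d,-d,np.ones_like(d)],-1)
    W=P@np.linalg.inv(V).T
    return W[...,:3]
def crop(fn,x0,y0,x1,y1,s,out):
    im=cv2.imread(f'pics/{fn}.png')[y0:y1,x0:x1]
    cv2.imwrite(f'pics/{out}.png',cv2.resize(im,None,fx=s,fy=s,interpolation=cv2.INTER_CUBIC))
E
python3 - <<'E'
from h import *
for n in ['scene','top','wrist']:
    im,d,c=snap(n,n+'0'); print(n,c)
print(env.current_clock())
E
```

```text
pics
scene {'intrinsics': array([[389.18670882,   0.        , 276.9705474 ],
       [  0.        , 389.18670882, 214.6660761 ],
       [  0.        ,   0.        ,   1.        ]]), 'view': array([[-0.03966398,  0.99911739, -0.0138277 ,  0.02810715],
       [-0.65584479, -0.01559093,  0.75473474,  0.21779938],
       [ 0.75385302,  0.03900462,  0.65588434, -1.41047629],
       [ 0.        ,  0.        ,  0.        ,  1.        ]])}
top {'intrinsics': array([[486.51395446,   0.        , 284.9980499 ],
       [  0.        , 486.51395446, 215.68022588],
       [  0.        ,   0.        ,   1.        ]]), 'view': array([[ 0.01417776, -0.99963916,  0.02281526, -0.01932958],
       [ 0.99285219,  0.01677844,  0.11816516, -0.49377716],
       [-0.11850532,  0.02097687,  0.99273182, -1.27752231],
       [ 0.        ,  0.        ,  0.        ,  1.        ]])}
wrist {'intrinsics': array([[376.4701833 ,   0.        , 279.91147051],
       [  0.        , 376.4701833 , 211.76630574],
       [  0.        ,   0.        ,   1.        ]]), 'view': array([[ 0.372948  ,  0.9278488 , -0.00252714, -0.64855845],
       [-0.89645074,  0.35962232, -0.25893603,  0.03391937],
       [-0.23934467,  0.09883513,  0.96589117, -0.38958264],
       [ 0.        ,  0.        ,  0.        ,  1.        ]])}
0.15
```

View pics/scene0.png

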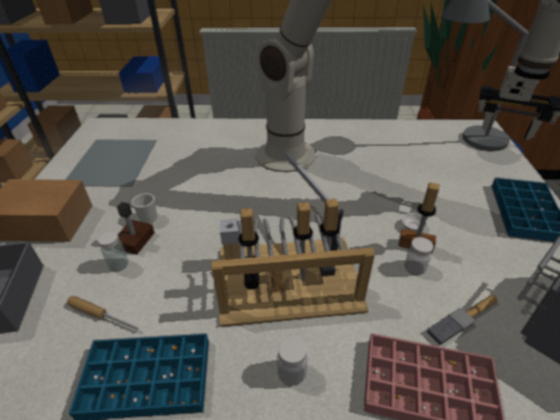

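View pics/top0.png

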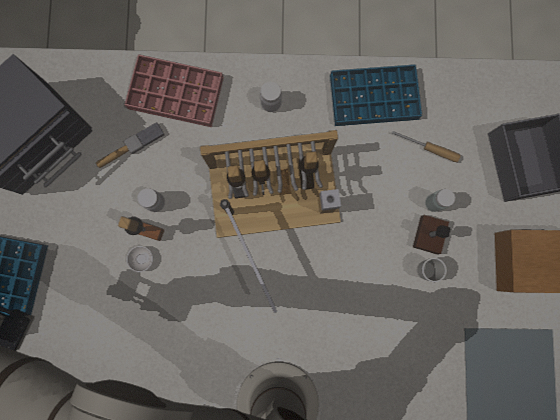

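View pics/wrist0.png

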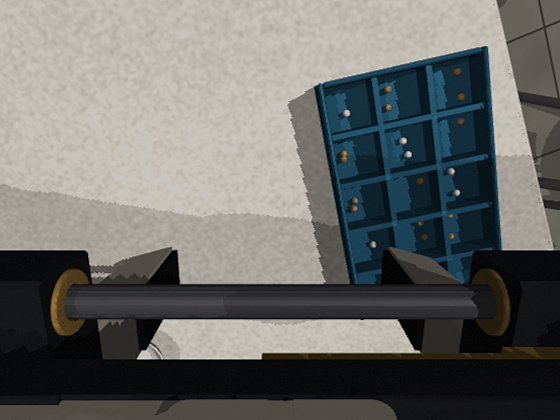

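The top view shows the rack at the centre (base about (205..340,140..235)), the keeper open from the hinge at (225,204) to (275,310), the mallet at (130,225), and the pin at (440,230) in its block.

Run:
```python
from h import *
crop('top0',190,120,360,320,3.9,'c1'); crop('top0',90,170,210,290,5,'c2'); crop('top0',390,170,480,290,5,'c3')
im,d,K,V=load('top0')
W=cloud(d,K,V)
for n,(u,v) in dict(hinge=(225,204),end=(274,309),sock=(330,200),pin=(440,231),mal=(125,222),rail=(205,150),rail2=(336,135)).items():
    print(n,W[v,u].round(4))
```

```text
hinge [0.5023 0.1349 0.175 ]
end [0.2566 0.0139 0.1664]
sock [ 0.5281 -0.1248  0.0986]
pin [ 0.4505 -0.397   0.1262]
mal [0.4522 0.3601 0.2054]
rail [0.6348 0.1879 0.1682]
rail2 [ 0.6783 -0.1308  0.1704]
```

View pics/c1.png

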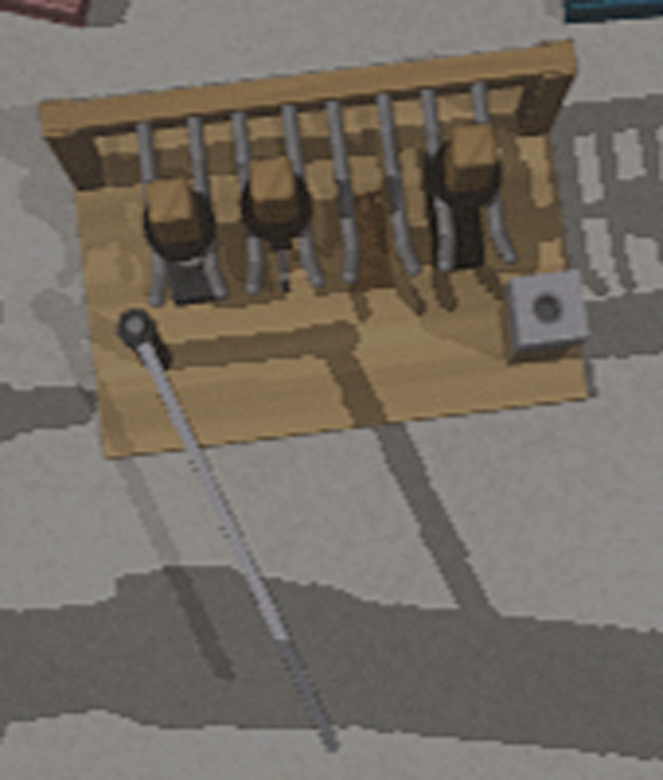

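View pics/c2.png

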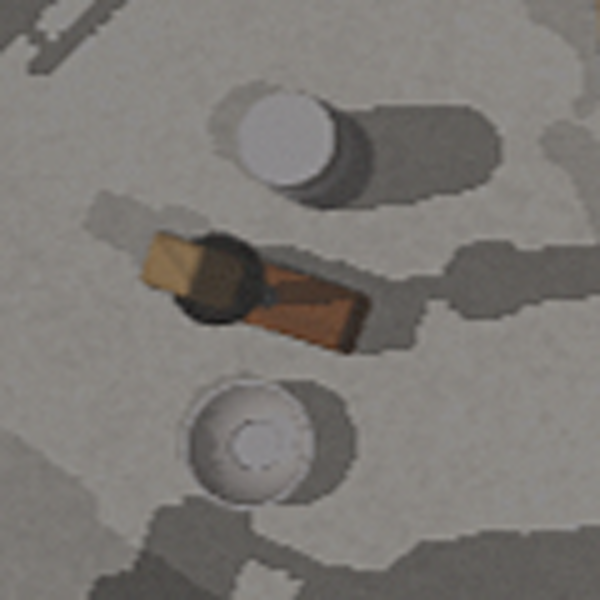

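View pics/c3.png

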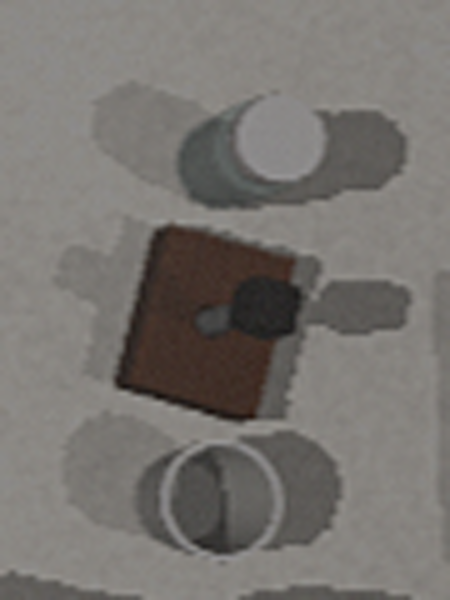

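```bash
cat > fit.py <<'E'
from h import *
from scipy.optimize import least_squares
im,d,K,V=load('top0')
W=cloud(d,K,V)
m=(abs(W[...,2]-.170)<.004)
m[:, :]&=(W[...,0]>.6)&(W[...,0]<.75)&(abs(W[...,1])<.22)
P=W[m][:,:2].astype(np.float32); r=cv2.minAreaRect(P); print('rail',len(P),r, P.mean(0))
A=lambda u,v:(190+(u+.5)/3.9-.5,120+(v+.5)/3.9-.5)
obs=[((-.13,.17,.012),A(104,458)),((-.13,-.17,.012),A(590,397)),((-.08,-.135,.135),A(547,308.5)),((-.065,.125,.175),A(137,329))]
def T(p,q): c,s=np.cos(p[2]),np.sin(p[2]); return np.array([p[0]+c*q[0]-s*q[1],p[1]+s*q[0]+c*q[1],q[2]])
f=lambda p:np.concatenate([proj(T(p,q),K,V)-np.array(o) for q,o in obs])
s=least_squares(f,[.57,0,-.1]); print(s.x,f(s.x).round(2))
for q,o in obs: print(T(s.x,q),ray_z(*o,q[2],K,V))
print('railmid',T(s.x,(.072,0,.17)))
for n,m2 in dict(mal=(abs(W[...,2]-.205)<.005)&(W[...,1]>.25)&(W[...,1]<.45)&(W[...,0]>.35)&(W[...,0]<.55),
  pin=(abs(W[...,2]-.131)<.004)&(W[...,1]<-.3)&(W[...,1]>-.5)&(W[...,0]>.35)&(W[...,0]<.55),
  head=(abs(W[...,2]-.040)<.004)&(W[...,1]>.22)&(W[...,1]<.42)&(W[...,0]>.38)&(W[...,0]<.5),
  pblk=(abs(W[...,2]-.034)<.004)&(W[...,1]<-.3)&(W[...,1]>-.5)&(W[...,0]>.35)&(W[...,0]<.6),
  base=(abs(W[...,2]-.012)<.003)&(abs(W[...,1])<.22)&(W[...,0]>.4)&(W[...,0]<.8)).items():
    Q=W[m2]; print(n,len(Q),Q.mean(0).round(4),cv2.minAreaRect(Q[:,:2].astype(np.float32)))
E
python3 fit.py
```

```text
rail 1101 ((0.6281270980834961, 0.029829517006874084), (0.08354821801185608, 0.33677783608436584), 7.9855804443359375) [0.65328246 0.03161618]
[0.58614667 0.02285758 0.14488986] [ 0.11  0.69 -0.21  0.31  0.79 -0.3  -0.67 -0.62]
[0.43296365 0.17230644 0.012     ] [0.43483692 0.17266028 0.012     ]
[ 0.48205402 -0.16413098  0.012     ] [ 0.48291858 -0.16469159  0.012     ]
[ 0.52647669 -0.12227854  0.135     ] [ 0.5256976  -0.12032179  0.135     ]
[0.50377982 0.13716288 0.175     ] [0.50230602 0.13552739 0.175     ]
railmid [0.65739224 0.03325319 0.17      ]
mal 120 [0.4518 0.3633 0.2042] ((0.45174723863601685, 0.3636128306388855), (0.025899799540638924, 0.024608919396996498), 72.45745086669922)
pin 99 [ 0.4515 -0.405   0.1303] ((0.45133036375045776, -0.40521466732025146), (0.025225944817066193, 0.026667198166251183), 71.70909881591797)
head 203 [0.4453 0.3437 0.0397] ((0.4467168152332306, 0.3461228907108307), (0.05390161648392677, 0.03321460261940956), 72.54946899414062)
pblk 671 [ 0.4491 -0.4012  0.0338] ((0.4523756206035614, -0.4063103199005127), (0.07503119856119156, 0.20826613903045654), 77.80667877197266)
base 5061 [0.5576 0.0269 0.012 ] ((0.6004230380058289, -0.00019615888595581055), (0.3959791958332062, 0.4376901388168335), 0.10910475999116898)
```

```bash
cat >> h.py <<'E'
def Rz(phi):  # jaws along yaw phi, tool down
    c,s=np.cos(phi),np.sin(phi); return np.array([[-s,c,0],[c,s,0],[0,0,-1.]])
def T(p,q): c,s=np.cos(p[2]),np.sin(p[2]); return np.array([p[0]+c*q[0]-s*q[1],p[1]+s*q[0]+c*q[1],q[2]])
E
python3 - <<'E'
from h import *
R=env.current_tcp_rot(); p=env.current_position(); print(R.round(3),p.round(4),env.current_gripper_width())
V=env.get_calibration('wrist')['view']; Tt=np.eye(4);Tt[:3,:3]=R;Tt[:3,3]=p
C=V@Tt; print(C.round(4)); np.save('camT.npy',C); print('cam in tool',np.linalg.inv(C).round(3))
K=env.get_calibration('wrist')['intrinsics']
# visible plane coords in tool frame at tool-z offsets
for zt in (0.05,.15,.25):
    for u,v in ((0,0),(280,0),(560,0),(280,120),(280,245)):
        Ci=np.linalg.inv(C);o=Ci[:3,3];d=Ci[:3,:3]@np.array([(u-K[0,2])/K[0,0],-(v-K[1,2])/K[1,1],-1]);print(zt,u,v,(o+d*(zt-o[2])/d[2]).round(3))
# IK options
mal=np.array([.4517,.3635]);yaw=np.radians(72.5)
pk=[.586,.023,.145]
for k in (0,1):
  for nm,pt,ph in (('mal',[*mal,.3],yaw+k*np.pi),('malg',[*mal,.164],yaw+k*np.pi),('fpre',T(pk,[-.13,-.03,.25]),pk[2]+k*np.pi),('fork',T(pk,[0,-.03,.205]),pk[2]+k*np.pi),('fpre2',T(pk,[-.13,-.03,.25]),pk[2]+k*np.pi+np.pi),('pin',[.4515,-.405,.12],np.radians(71.7)+k*np.pi),('pinb',[.4515,-.405,.12],np.radians(-18.3)+k*np.pi),('sockx',T(pk,[-.08,-.135,.20]),pk[2]+k*np.pi),('socky',T(pk,[-.08,-.135,.20]),pk[2]+k*np.pi+np.pi/2),('kst',T(pk,[-.15,.115,.24]),pk[2]+k*np.pi),('ksty',T(pk,[-.15,.115,.24]),pk[2]+k*np.pi+np.pi/2)):
    q=env.solve_ik(np.array(pt),Rz(ph)); print(k,nm,None if q is None else np.array(q).round(2))
E
```

```text
[[-0.927  0.374 -0.001]
 [ 0.374  0.927 -0.001]
 [ 0.    -0.001 -1.   ]] [0.2432 0.6022 0.2399] 0.0917923809972103
[[ 1.600e-03  1.000e+00  1.100e-03  3.000e-04]
 [ 9.659e-01 -1.800e-03  2.590e-01 -2.970e-02]
 [ 2.590e-01  6.000e-04 -9.659e-01 -1.565e-01]
 [ 0.000e+00  0.000e+00  0.000e+00  1.000e+00]]
cam in tool [[ 0.002  0.966  0.259  0.069]
 [ 1.    -0.002  0.001 -0.   ]
 [ 0.001  0.259 -0.966 -0.143]
 [ 0.     0.     0.     1.   ]]
0.05 0 0 [ 0.119 -0.13   0.05 ]
0.05 280 0 [ 0.119 -0.001  0.05 ]
0.05 560 0 [0.119 0.129 0.05 ]
0.05 280 120 [ 0.065 -0.     0.05 ]
0.05 280 245 [-0.001 -0.     0.05 ]
0.15 0 0 [ 0.144 -0.197  0.15 ]
0.15 280 0 [ 0.144 -0.001  0.15 ]
0.15 560 0 [0.145 0.196 0.15 ]
0.15 280 120 [ 0.062 -0.001  0.15 ]
0.15 280 245 [-0.038 -0.     0.15 ]
0.25 0 0 [ 0.17  -0.264  0.25 ]
0.25 280 0 [ 0.17  -0.001  0.25 ]
0.25 560 0 [0.17  0.262 0.25 ]
0.25 280 120 [ 0.06  -0.001  0.25 ]
0.25 280 245 [-0.074 -0.     0.25 ]
0 mal [-0.4   0.32 -0.41  1.66  0.13  1.19  0.43]
0 malg [-0.43  0.46 -0.38  1.8   0.21  0.92  0.37]
0 fpre [-0.09  0.12  0.09  2.01 -0.01  1.01  0.15]

[... 269 characters left out ...]
2  0.32  0.07  1.88 -0.03  0.94  1.92]
0 kst [-0.29  0.09 -0.04  2.07  0.    0.98 -0.19]
0 ksty [-0.07  0.1  -0.27  2.06  0.03  0.99  1.36]
1 mal [-0.89  0.29  0.21  1.68 -0.07  1.17 -2.54]
1 malg [-0.92  0.44  0.25  1.82 -0.13  0.9  -2.49]
1 fpre [-1.15  0.36  1.38  2.03 -0.41  1.08 -2.57]
1 fork [-0.9   0.84  1.36  1.78 -0.86  1.27 -2.31]
1 fpre2 [-0.09  0.12  0.09  2.01 -0.01  1.01  0.15]
1 pin [ 0.05  0.71  0.9   1.79 -0.67  0.97 -0.66]
1 pinb [-0.14  1.05  1.35  1.8  -1.09  1.27 -1.94]
1 sockx [-0.76  0.74  1.36  1.91 -0.79  1.18 -2.1 ]
1 socky [-0.1   0.33  0.33  1.89 -0.13  0.94 -1.13]
1 kst [ 0.89  0.4  -1.44  2.04  0.45  1.09  2.53]
1 ksty [-0.49  0.08  0.17  2.08 -0.02  0.98 -1.74]
```

Run:
```python
from h import *
pk=[.586,.023,.145]
t=env.current_clock()
env.goto(T(pk,[-.11,-.01,.40]),Rz(pk[2]-np.pi/2))
print(env.current_clock()-t, env.current_position())
snap('wrist','w1'); snap('top','top1')
cv2.imwrite('pics/w1b.png',cv2.resize(cv2.imread('pics/w1.png'),None,fx=1.4,fy=1.4,interpolation=cv2.INTER_CUBIC))
```

```text
2.3833 [ 0.4786516  -0.00167386  0.39966016]
```

View pics/w1b.png

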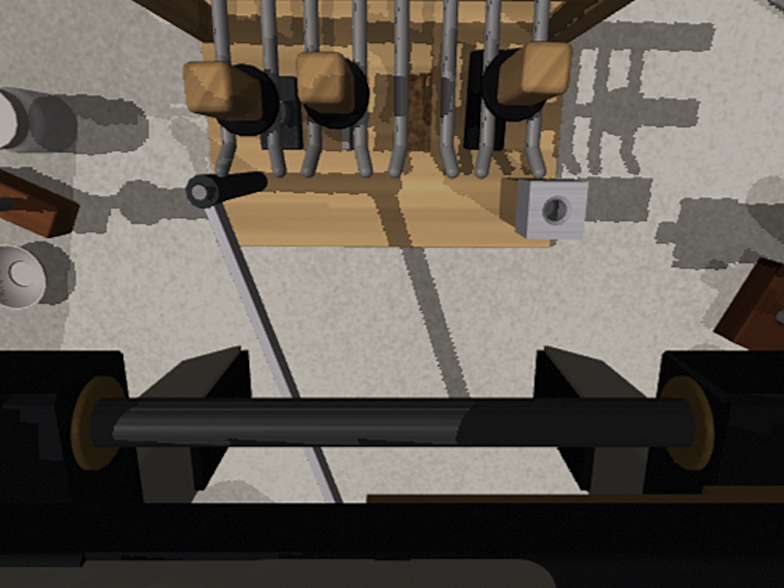

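The view confirms the empty fork is the third one (prongs at columns 398 and 449 of this 1.4x picture). The socket mouth is at (555,210) and the hinge cap at (203,192).

Run:
```python
from h import *
crop('w1',360,115,440,185,8,'d1'); crop('w1',120,110,210,185,8,'d2'); crop('w1',240,0,350,135,5,'d3')
```

```text
(no output)
```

View pics/d1.png

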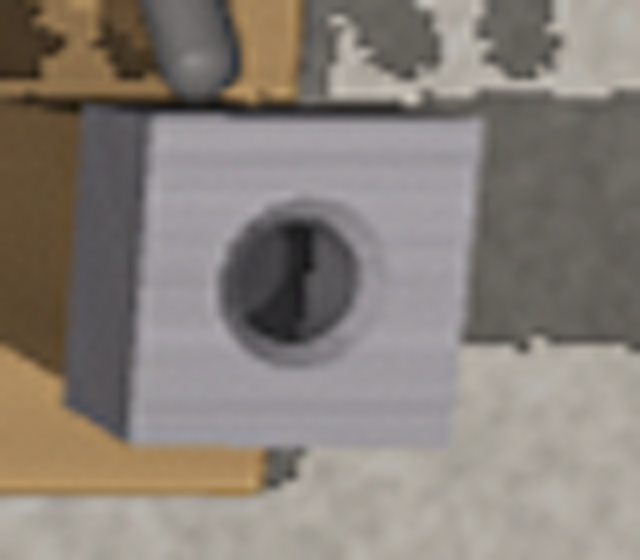

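View pics/d2.png

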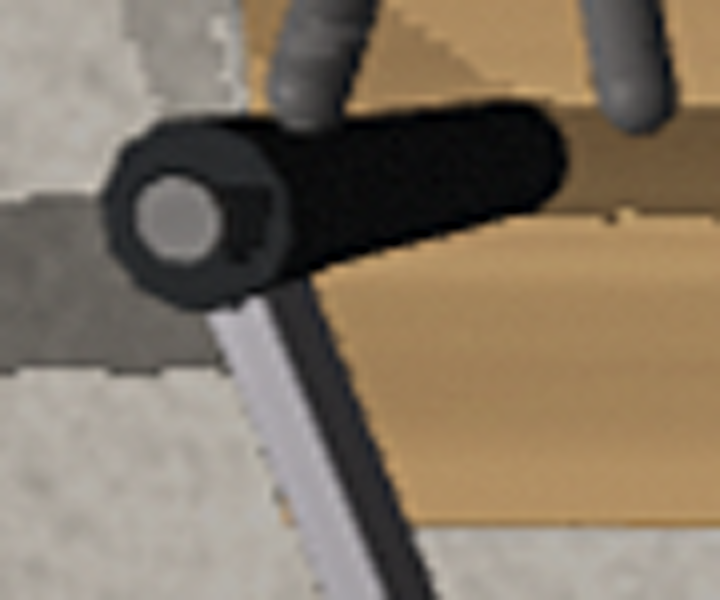

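View pics/d3.png

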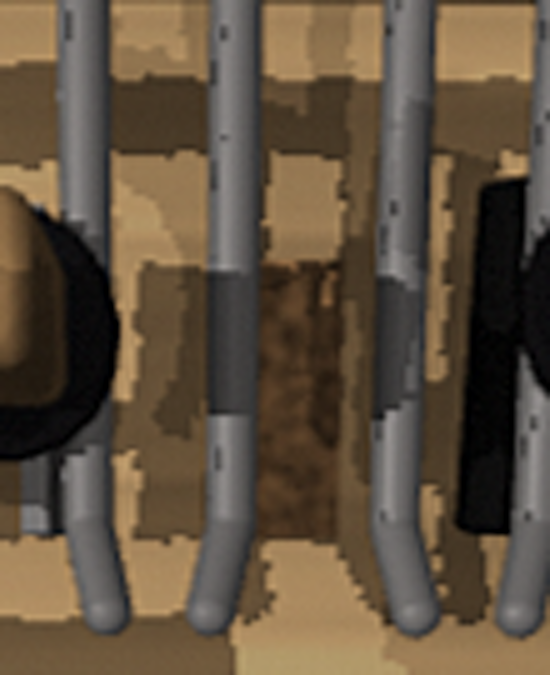

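```bash
cat > fit2.py <<'E'
from h import *
from scipy.optimize import least_squares
im,d,K,V=load('w1')
def A(x0,y0,s): return lambda u,v:(x0+(u+.5)/s-.5,y0+(v+.5)/s-.5)
D1=A(360,115,8);D2=A(120,110,8);D3=A(240,0,5)
obs=[((-.058,-.113,.135),D1(152,112)),((-.058,-.157,.135),D1(483,118)),((-.102,-.157,.135),D1(450,443)),((-.102,-.113,.135),D1(128,440)),
 ((-.08,-.135,.135),D1(300,284)),((-.13,-.17,.012),D1(264,491)),((-.065,.125,.175),D2(195,214))]
pr=[(-.014,D3(234,200)),(-.014,D3(229,500)),(-.046,D3(407,200)),(-.046,D3(396,500))]
def inv(p,w): c,s=np.cos(p[2]),np.sin(p[2]); a=w[:2]-p[:2]; return np.array([c*a[0]+s*a[1],-s*a[0]+c*a[1]])
def f(p):
    r=[ (inv(p,ray_z(*o,q[2],K,V))-np.array(q[:2]))*1000 for q,o in obs]
    r2=[[ (inv(p,ray_z(*o,.160,K,V))[1]-y)*1000] for y,o in pr]
    return np.concatenate(r+r2)
s=least_squares(f,[.586,.023,.145],loss='soft_l1'); print(s.x); r=f(s.x); print(r[:14].reshape(-1,2).round(1),r[14:].round(1))
W=cloud(d,K,V)
for w in [(395,150)]: print('blk top z',W[165,385], W[132,365+20])
for n,(u,v) in dict(e1=(150,62),e2=(232,60),e3=(390,50)).items(): print(n,W[v,u],inv(s.x,W[v,u]))
m=(abs(W[...,2]-.245)<.004); 
n,l=cv2.connectedComponents(m.astype(np.uint8))
for i in range(1,n):
    if (l==i).sum()>60: print('grip top',(l==i).sum(),inv(s.x,W[l==i].mean(0)), W[l==i][:,2].mean())
E
python3 fit2.py
```

```text
[0.5864778  0.02164202 0.14194914]
[[-0.   0. ]
 [-0.5  0.1]
 [ 0.2  0.1]
 [ 0.3  0. ]
 [-0.5  0.4]
 [ 0.9  0.4]
 [-0.2 -2.8]] [ 0.1  0.4 -0.4 -0.1]
blk top z [ 0.5081821  -0.11360097  0.13524003] [ 0.54251445 -0.10612167  0.1344072 ]
e1 [0.56781651 0.10883946 0.24290026] [-0.00613753  0.08896049]
e2 [0.57828465 0.04853722 0.24282734] [-0.00430581  0.0277838 ]
e3 [ 0.60203065 -0.06572439  0.24555965] [ 0.00303643 -0.08868799]
grip top 1229 [ 0.00476521 -0.08869901] 0.24409010918499408
grip top 1214 [-0.00085024  0.03003254] 0.24391390109063482
grip top 1188 [-0.00597743  0.09028164] 0.24387848595094855
```

Run:
```python
from h import *
ph=np.radians(72.5); R=Rz(ph)
env.goto(np.array([.4517,.3635,.34])-.06*R[:,0],R)
print(env.current_clock())
im,d,c=snap('wrist','w2'); K,V=c['intrinsics'],c['view']
W=cloud(d,K,V)
m=(abs(W[...,2]-.2045)<.0025); n,l=cv2.connectedComponents(m.astype(np.uint8))
for i in range(1,n):
    if (l==i).sum()>200:
        Q=W[l==i]; print('grip top',len(Q),Q.mean(0),cv2.minAreaRect(Q[:,:2].astype(np.float32)))
m=(abs(W[...,2]-.0395)<.003)&(W[...,0]<.52)&(W[...,0]>.38)&(W[...,1]<.42)&(W[...,1]>.29); n,l=cv2.connectedComponents(m.astype(np.uint8))
for i in range(1,n):
    if (l==i).sum()>200:
        Q=W[l==i]; print('head',len(Q),Q.mean(0),cv2.minAreaRect(Q[:,:2].astype(np.float32)))
```

```text
4.4083
grip top 1164 [0.45020851 0.36185096 0.20419694] ((0.45039695501327515, 0.3620266318321228), (0.024911930784583092, 0.024774540215730667), 72.4757308959961)
head 462 [0.43963033 0.32750691 0.0393509 ] ((0.4404553771018982, 0.3287821114063263), (0.02168027125298977, 0.034113407135009766), 70.63308715820312)
head 481 [0.45978329 0.39564853 0.03919749] ((0.4598974585533142, 0.3941352367401123), (0.021740371361374855, 0.033851418644189835), 73.98487854003906)
```

View pics/w2.png

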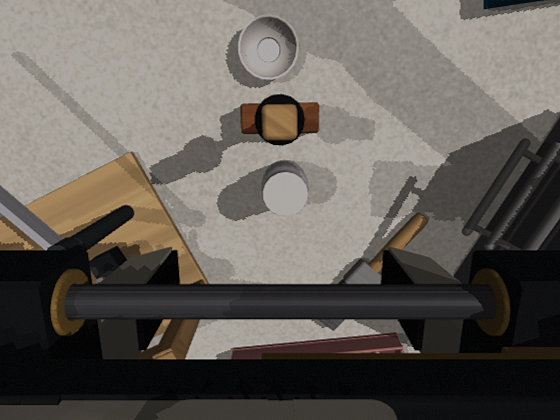

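```bash
cat >> h.py <<'E'
RK=[.5865,.0216,.1419]
E
python3 - <<'E'
from h import *
ph=np.radians(73); R=Rz(ph); m=np.array([.4504,.3620])
env.goto(np.array([*m,.26]),R)
env.move_straight([*m,.169],velocity=.12)
env.command_gripper(0.0,force=50)
print('grip',env.current_gripper_width(),env.current_clock())
F0=env.current_contact_force()
env.move_straight([*m,.385],velocity=.25)
print(env.current_gripper_width(),env.current_contact_force()-F0)
Rf=Rz(RK[2])
env.move_straight(T(RK,[-.15,-.03,.385]),velocity=.22,frame=Rf)
print(env.current_clock(),env.current_position())
snap('wrist','w3'); snap('scene','s3'); snap('top','t3')
E
```

```text
grip 0.025811420847119432 6.8833
0.025991178284402637 [-0.40161134  0.07408069 -0.57173139]
9.825 [ 0.44236842 -0.02806347  0.3848645 ]
```

View pics/w3.png

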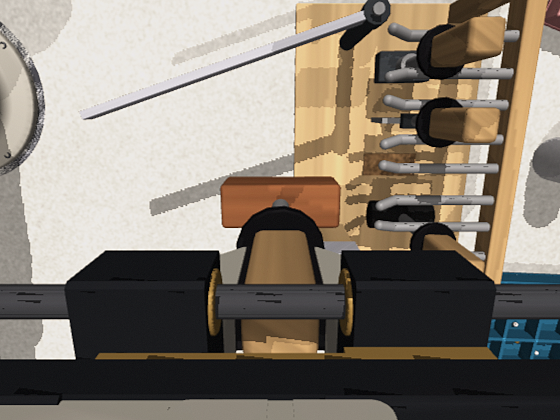

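View pics/s3.png

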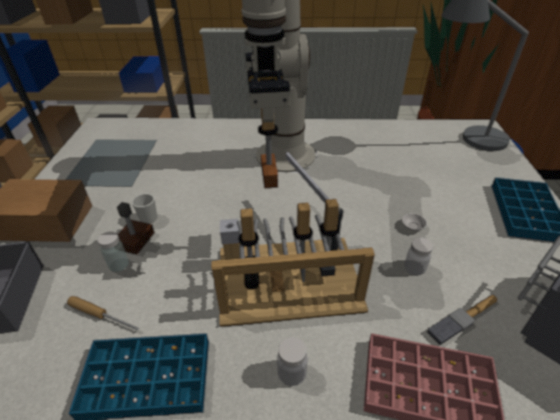

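The mallet hangs straight in the gripper: its head spans columns 221–340 and is level in the wrist view. Next I insert it.

Run:
```python
from h import *
env.move_straight(T(RK,[-.15,-.03,.229]),velocity=.2)
F0=env.current_contact_force()
s=env.move_straight(T(RK,[0,-.03,.229]),velocity=.1,stop_force=8)
print('ins',s,env.current_contact_force()-F0,env.current_position(),env.current_clock())
snap('wrist','w4')
if not s:
    s=env.move_straight(T(RK,[0,-.03,.211]),velocity=.04,stop_force=5)
    print('low',s,env.current_contact_force()-F0,env.current_position(),env.current_clock())
snap('wrist','w5');snap('scene','s5')
```

```text
ins False [-0.41238722  0.50655896 -0.90275712] [ 0.59027383 -0.00825894  0.22904111] 12.5583
low False [-0.81167244  0.12330756 -0.78177357] [ 0.59068597 -0.0081207   0.21077554] 13.2083
```

View pics/w5.png

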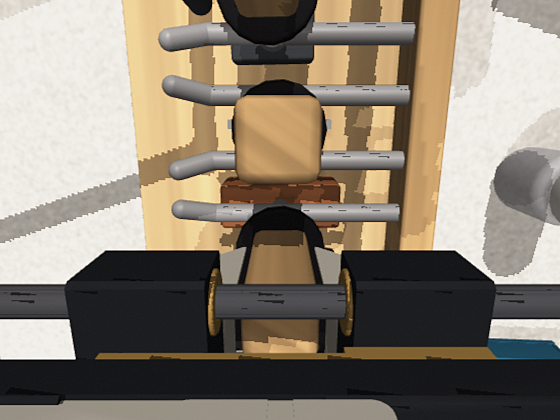

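View pics/s5.png

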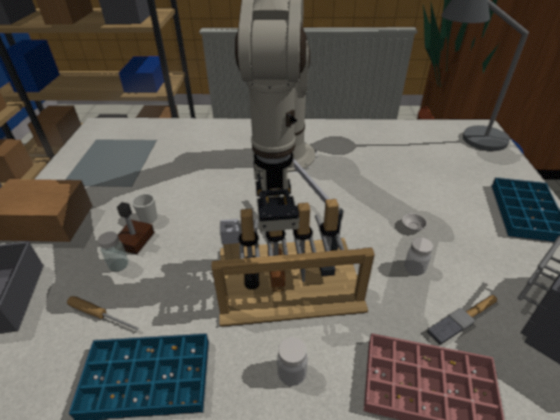

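Run:
```python
from h import *
s=env.move_straight(T(RK,[0,-.03,.205]),velocity=.03,stop_force=4)
print('low',s,env.current_contact_force(),env.current_position(),env.current_clock())
env.command_gripper(.055)
env.sleep(.3)
snap('wrist','w6')
p=env.current_position()
env.move_straight([p[0],p[1],.345],velocity=.2)
print(env.current_clock())
snap('wrist','w7'); snap('top','t7')
```

```text
low True [-1.165717   -0.69819657  5.19006575] [ 0.59168026 -0.00817105  0.20869432] 13.525
15.4
```

View pics/w7.png

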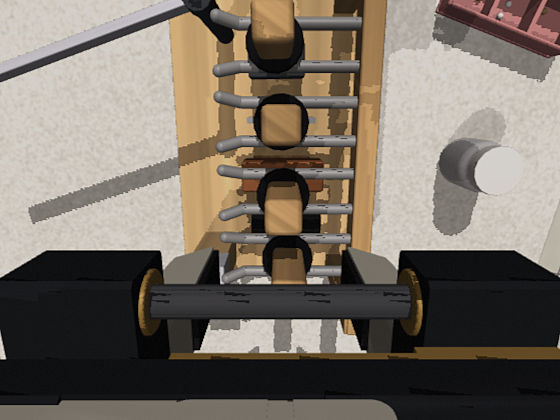

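Run:
```python
from h import *
R=Rz(np.radians(-18.3))
env.goto(np.array([.4513,-.4052,.30])-.06*R[:,0],R)
print(env.current_clock())
im,d,c=snap('wrist','w8'); K,V=c['intrinsics'],c['view']
W=cloud(d,K,V)
print(env.current_position())
for z0,nm,a in ((.1310,'knob',200),(.034,'blk',500)):
  m=(abs(W[...,2]-z0)<.003); n,l=cv2.connectedComponents(m.astype(np.uint8))
  for i in range(1,n):
    if (l==i).sum()>a:
        Q=W[l==i]; print(nm,len(Q),Q.mean(0),cv2.minAreaRect(Q[:,:2].astype(np.float32)))
```

```text
17.2583
[ 0.43428699 -0.46052237  0.29999207]
knob 896 [ 0.44973874 -0.40853696  0.13013857] ((0.4496585726737976, -0.4085787832736969), (0.02488153614103794, 0.025289420038461685), 72.54605865478516)
blk 4703 [ 0.45032367 -0.40708911  0.03351213] ((0.4497257471084595, -0.40875881910324097), (0.07019493728876114, 0.09004919230937958), 74.42375946044922)
```

View pics/w8.png

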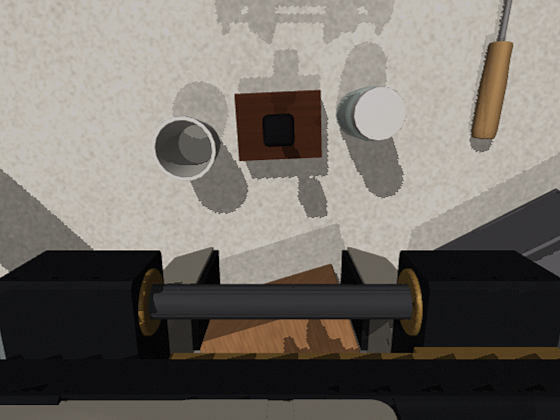

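Run:
```python
from h import *
R=Rz(np.radians(-17)); m=np.array([.4497,-.4087])
env.command_gripper(.05)
env.goto(np.array([*m,.20]),R)
env.move_straight([*m,.1145],velocity=.12)
env.command_gripper(0.0,force=60)
print('grip',env.current_gripper_width(),env.current_clock())
env.move_straight([*m,.16],velocity=.1)
env.move_straight([*m,.31],velocity=.25)
print(env.current_gripper_width(),env.current_contact_force())
env.move_straight(T(RK,[-.15,.125,.31]),velocity=.25)
print(env.current_clock(),env.current_position(),env.current_gripper_width())
snap('wrist','w9'); snap('scene','s9'); snap('top','t9')
```

```text
grip 0.02567608322930233 19.5667
0.025920357041222843 [-0.30325564  0.68295369 -1.63204419]
23.2083 [0.42041726 0.12322646 0.30996974] 0.02593337857821876
```

View pics/w9.png

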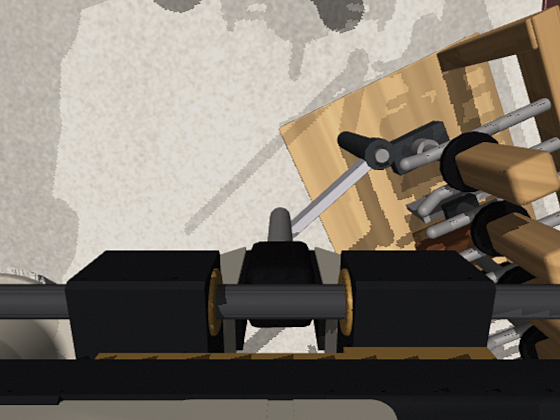

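View pics/s9.png

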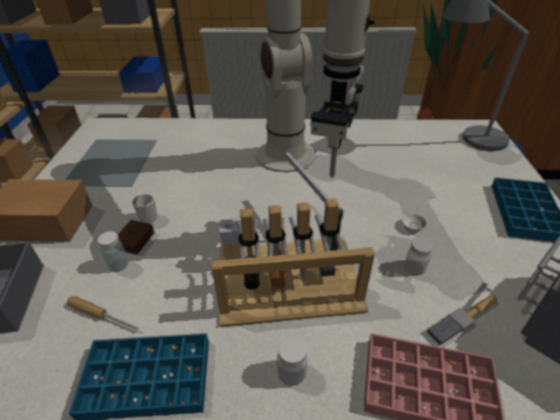

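View pics/t9.png

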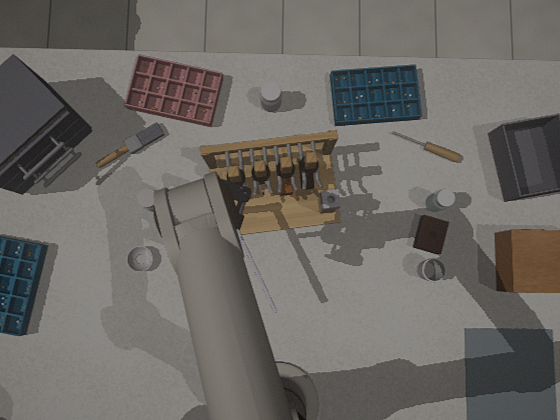

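Run:
```python
from h import *
K=env.get_calibration('wrist')['intrinsics'];C=np.load('camT.npy')
for z in (.1045,.08,.03): print([proj(np.array([x,y,z]),K,C).round(1) for x,y in ((0,0),(.007,0),(0,.007),(0,-.007))])
crop('w9',240,190,320,260,8,'e9')
```

```text
[array([280.6, 215.6]), array([280.6, 205.6]), array([290.8, 215.6]), array([270.3, 215.6])]
[array([280.6, 226.2]), array([280.6, 215.3]), array([291.9, 226.2]), array([269.3, 226.2])]
[array([280.7, 256.2]), array([280.7, 242.8]), array([294.9, 256.2]), array([266.5, 256.2])]
```

View pics/e9.png

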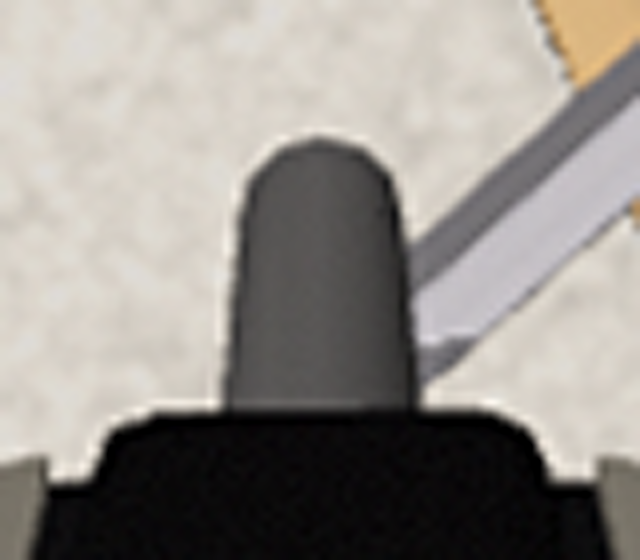

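The pin is upright in the hand, with its tip where predicted: columns 270–290, top at row 207. Next is the sweep.

Run:
```python
from h import *
z=.2435
env.move_straight(T(RK,[-.15,.125,z]),velocity=.2)
F0=env.current_contact_force()
s=env.move_straight(T(RK,[-.115,0,z]),velocity=.1,stop_force=15)
print(s,env.current_contact_force()-F0,env.current_position(),T(RK,[-.115,0,z]),env.current_clock())
snap('wrist','w10'); snap('scene','s10')
```

```text
False [-3.01057359 -1.70630659 -0.4034783 ] [0.47214866 0.00514923 0.24331447] [0.47265586 0.00533621 0.2435    ] 25.2917
```

View pics/w10.png

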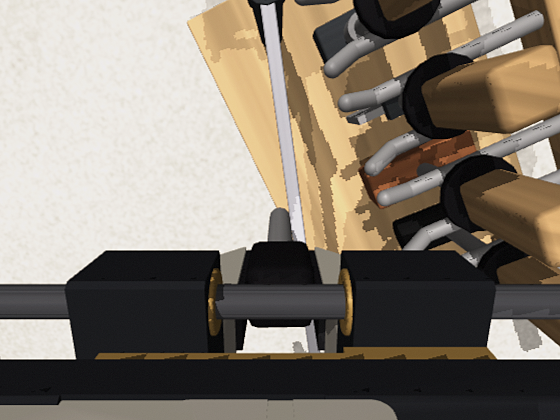

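Run:
```python
from h import *
z=.2435
s=env.move_straight(T(RK,[-.0805,-.135,z]),velocity=.1,stop_force=15)
env.sleep(.2)
p=env.current_position(); t=T(RK,[-.08,-.135,z])
print(s,env.current_contact_force(),p,t,(p-t)*1000,env.current_clock())
snap('wrist','w11'); snap('scene','s11'); crop('w11',200,0,400,260,3,'e11'); crop('s11',190,170,400,340,3.5,'f11')
```

```text
False [-3.10036309 -1.11137272 -1.07464959] [ 0.52587347 -0.12334678  0.24359061] [ 0.52639635 -0.12335707  0.2435    ] [-0.5228826   0.010291    0.09060507] 27.1333
```

View pics/e11.png

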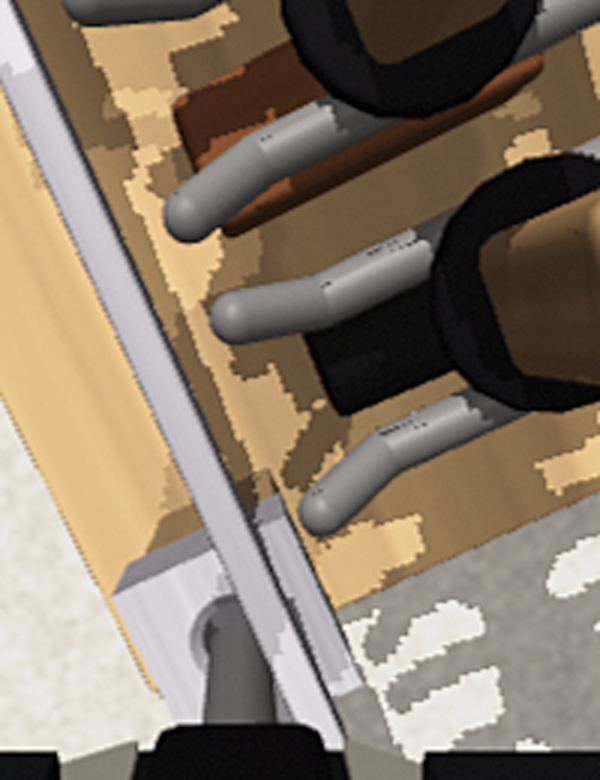

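View pics/f11.png

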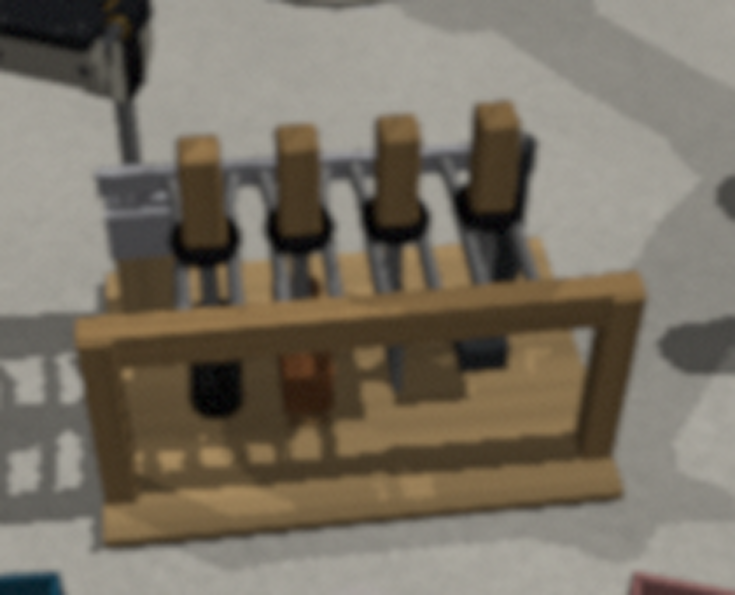

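Run:
```python
from h import *
im,d,K,V=load('w11'); C=np.load('camT.npy')
M=T(RK,[-.08,-.135,.135]); print('mouth',proj(M,K,V))
R=env.current_tcp_rot(); y=R[:,1];x=R[:,0]
for r in (.0085,.0115): print([proj(M+r*v,K,V).round(1) for v in (y,-y,x,-x)])
tip=env.current_position()+R@[0,0,.1045]; print('tip',tip,proj(tip,K,V),proj(tip+[0,0,.02],K,V),[proj(tip+[0,0,.02]+s*.007*y,K,V)[0].round(1) for s in (-1,1)])
crop('w11',250,185,320,255,10,'g11')
crop('w11',250,185,320,255,10,'g11')
```

```text
mouth [280.08484474 213.36252106]
[array([292.3, 213.4]), array([267.8, 213.3]), array([280.1, 201.5]), array([280.1, 225.1])]
[array([296.6, 213.4]), array([263.5, 213.3]), array([280.1, 197.2]), array([280.1, 229.2])]
tip [ 0.5259107  -0.1233478   0.13907585] [279.4097107 215.1195734] [279.39932412 223.592675  ] [np.float64(268.3), np.float64(290.5)]
```

View pics/g11.png

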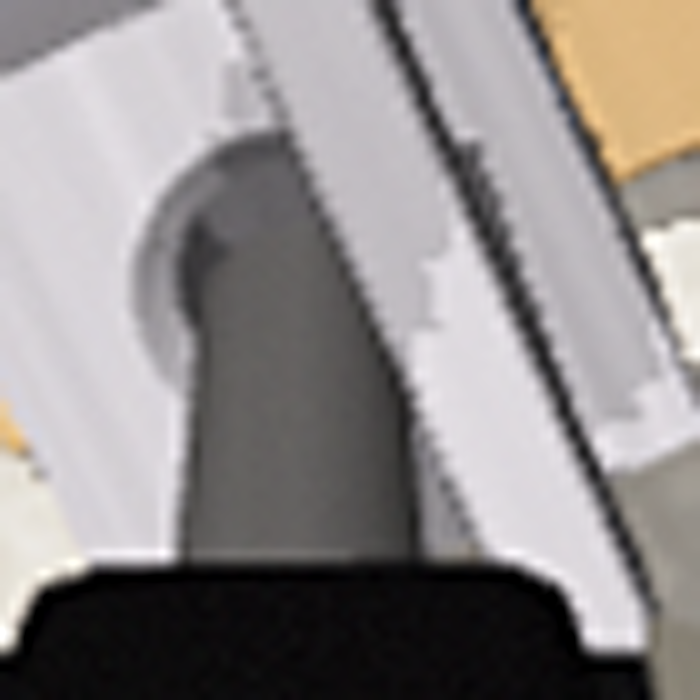

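The pin and socket mouth coincide within about 0.5 mm: the rod spans columns 269–290.5, and the mouth's left edge is at 263.5 as predicted. Lowering.

Run:
```python
from h import *
t=T(RK,[-.08,-.135,.2435])
F0=env.current_contact_force()
s=env.move_straight([t[0],t[1],.2005],velocity=.04,stop_force=10)
print(s,env.current_contact_force()-F0,env.current_position(),env.current_clock())
snap('wrist','w12'); crop('w12',200,0,400,260,3,'e12')
```

```text
True [1.42485825 1.69853623 7.49436248] [ 0.52599013 -0.12337784  0.20387225] 28.15
```

View pics/e12.png

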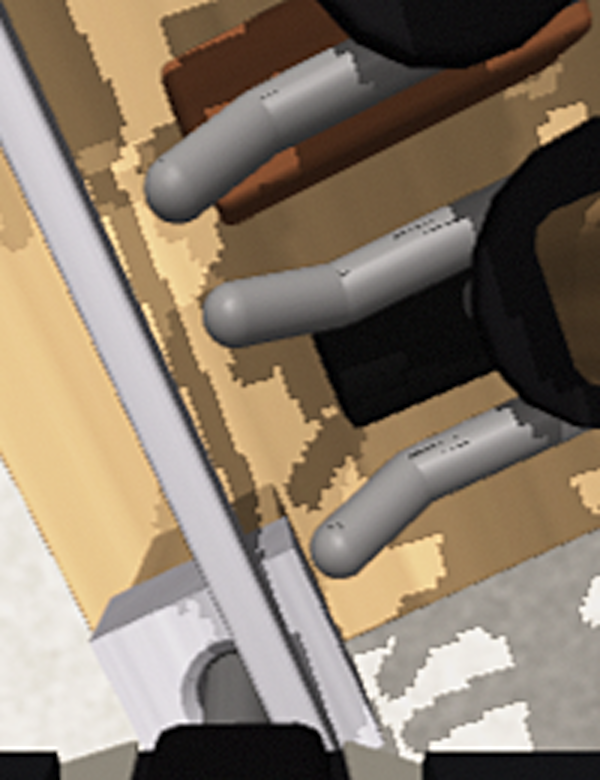

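Run:
```python
from h import *
env.command_gripper(.05); env.sleep(.3)
p=env.current_position()
env.move_straight([p[0],p[1],.36],velocity=.2)
print(env.current_clock())
# look from in front, higher, same as w1
env.goto(T([.586,.023,.145],[-.11,-.01,.40]),Rz(.145-np.pi/2))
im,d,c=snap('wrist','w13'); snap('top','t13'); snap('scene','s13')
print(env.current_clock())
cv2.imwrite('pics/w13b.png',cv2.resize(im,None,fx=1.4,fy=1.4,interpolation=cv2.INTER_CUBIC)); crop('s13',80,170,460,340,2.1,'f13')
W=cloud(d,c['intrinsics'],c['view']); p=RK
def inv(w): cc,s=np.cos(p[2]),np.sin(p[2]); a=w[:2]-p[:2]; return np.array([cc*a[0]+s*a[1],-s*a[0]+cc*a[1]])
m=(abs(W[...,2]-.245)<.004); n,l=cv2.connectedComponents(m.astype(np.uint8))
for i in range(1,n):
    if (l==i).sum()>60: Q=W[l==i]; print('grip top',inv(Q.mean(0)).round(4), Q[:,2].mean().round(4),np.median(Q[:,2]), cv2.minAreaRect(Q[:,:2].astype(np.float32))[2])
for z in (.2155,.2205): 
  m=(abs(W[...,2]-z)<.0025)&(W[...,1]<-.1)&(W[...,0]<.55); Q=W[m]; print('knob',len(Q),Q.mean(0), inv(Q.mean(0)))
```

```text
30.0583
31.4667
grip top [ 0.0049 -0.0887] 0.2442 0.24438767848501441 6.532855033874512
grip top [ 0.001  -0.0304] 0.2441 0.24428232511518672 8.737016677856445
grip top [-0.0007  0.03  ] 0.2441 0.24414161635959786 8.41588306427002
grip top [-0.0059  0.09  ] 0.244 0.2440792187652131 8.643831253051758
knob 261 [ 0.51336253 -0.12013622  0.21655576] [-0.09244731 -0.12996822]
knob 619 [ 0.51710614 -0.12367173  0.21937131] [-0.08924133 -0.13399764]
```

View pics/w13b.png

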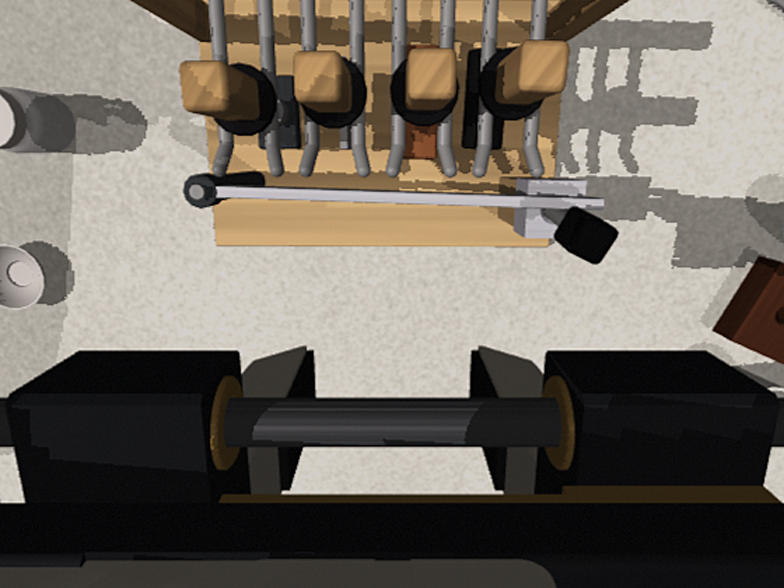

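View pics/f13.png

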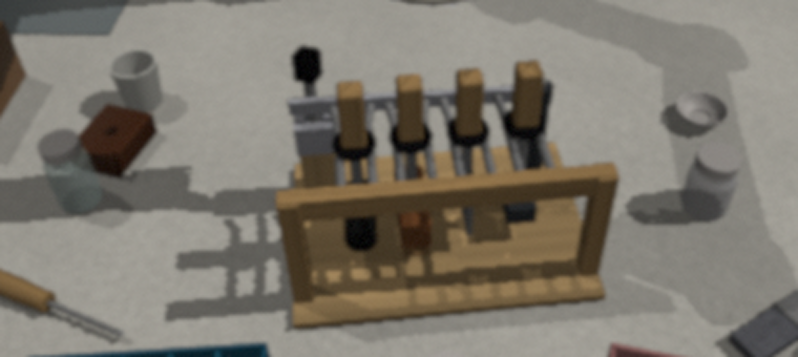

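Run:
```python
from h import *
im,d,K,V=load('w13'); W=cloud(d,K,V)
m=(W[...,2]>.213)&(W[...,2]<.226)&(W[...,1]<-.09)&(W[...,1]>-.16)&(W[...,0]<.55)&(W[...,0]>.48); Q=W[m]
# robust plane fit of top
A=np.c_[Q[:,:2]-Q[:,:2].mean(0),np.ones(len(Q))]; w=np.ones(len(Q),bool)
for _ in range(10):
    s=np.linalg.lstsq(A[w],Q[w,2],rcond=None)[0]; w=abs(A@s-Q[:,2])<.0012
print(w.sum(),s,Q[w].mean(0),Q[w][:,2].min(),Q[w][:,2].max())
# bar angle
m=(abs(W[...,2]-.1665)<.0025); v,u=np.nonzero(m); 
c,s_=np.cos(RK[2]),np.sin(RK[2]); a=W[...,:2]-RK[:2]; X=c*a[...,0]+s_*a[...,1]; Y=-s_*a[...,0]+c*a[...,1]
m&=(X<-.05)&(X>-.1)&(Y<.10)&(Y>-.11); p=np.polyfit(Y[m],X[m],1); print('bar',m.sum(),p,'X at 0.125',np.polyval(p,.125))
snap('top','t14'); crop('t14',100,120,480,300,2,'h14'); print(env.current_clock())
im1,d1,K1,V1=load('top0'); im2,d2,_,_=load('t14')
df=cv2.absdiff(im1,im2).max(2)
for n,(x,y,r) in dict(jarA=(150,198,16),dish=(140,258,14),jarB=(443,197,13),cup=(433,270,14)).items(): print(n,df[y-r:y+r,x-r:x+r].mean(),np.median(df[y-r:y+r,x-r:x+r]))
```

```text
635 [ 0.10688775 -0.00370114  0.21915901] [ 0.5152401  -0.12366204  0.21908208] 0.2164720619337192 0.22116280056625376
bar 1810 [ 0.02622677 -0.06862396] X at 0.125 -0.0653456124114698
31.5167
jarA 14.755859375 18.0
dish 15.165816326530612 16.0
jarB 21.78698224852071 8.0
cup 3.376275510204082 3.0
```

View pics/h14.png

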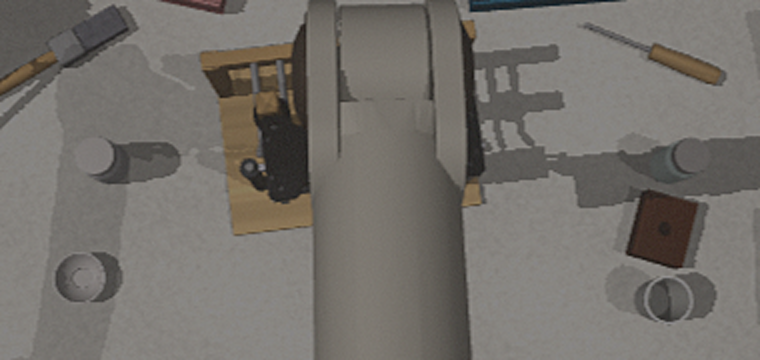

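Run:
```python
from h import *
print(env.current_qvel().round(3) if hasattr(env.current_qvel(),'round') else env.current_qvel(), env.current_contact_force())
env.finish_job()
```

```text
[ 0.001 -0.001 -0.002  0.001 -0.     0.003 -0.004] [-0.49727946  0.01623935 -0.40753366]
the job is handed in; nothing more can be done
```

The mallet hangs in the empty fork, the keeper is shut, and the pin is down in its socket in front of the bar. I handed the job in at about 31.5 s of the 69 s allowed; no verdict was reported.

**How it went:** I slid the mallet into the fork from the front, handle up. Then I took the pin from its block, pushed the keeper shut with the pin's own rod, and lowered it into the socket until it touched bottom. I let go and moved the arm clear above the rack.

**Last checks:**
- **Mallet:** It sits within about 1 mm of the fork's seat, lined up with the other tools to within 1–2° and at the same height.
- **Neighbouring tools:** They moved less than 0.5 mm from where they first hung.
- **Pin:** Its height matches full depth to within about 1 mm. It leans about 6° outward where the bar presses on it, slightly more than the 5° I estimated from the hole's play.
- **Keeper:** It stays shut by itself at 0.026 rad, not exactly 0, because of the play between pin and socket.
- **Jars, dish and cup:** Their pixel positions in the top view match the start to within about 1 px (2–3 mm). A plain image-difference check did show brightness changes there, which I put down to the arm's shadow.

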